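# Hold a sprung hatch just below its balance point

## Task

Take the long carton off the sample chamber's closed hatch and lay it flat in the yellow tray. Then lift the sprung hatch by its orange handle a little past its balance point, to the far end of the red mark on its scale (about 57 degrees open) but not up to its open stop, and bring it back to just below the balance point, in the green mark (about 45 degrees). Finish while still holding it steady there with the gripper, so a colleague can adjust the spring; leave the amber bottle and the marker pen alone.

Things in the scene. Friction and masses are not known exactly. Their poses are not given: they have to be found in the camera images.
- chamber: fixed white sample chamber, 160 (x) x 230 (y) x 125 mm high under its grey hatch; origin at the centre of its underside; x points from the handle side to the hinge side, z up. On its +y side stands a scale arc, radius 105 mm about the hinge: green from 0.70 to 0.88 rad, red from 0.90 to 0.98 rad; the white line on the hatch's edge is the pointer
- hatch (a joint): hatch angle in rad: 0 closed and level (at the start), 1.45 open stop. Balance point 0.90: below it the 1.6 kg hatch falls shut, above it its spring lifts it to the stop; little friction. Force at the handle to carry it, square to the hatch: 2.5 N up at 0, 0.6 N up at 0.78, 0.5 N down at 1.0, 3 N down at 1.45
- hatch_hinge (a point): point on the hinge line (parallel to the chamber's y), mid-width, 80 mm along x and 125 mm above the chamber's origin; axes as the chamber's. A hatch point a in front of (-x) and b above the hinge when closed is a*cos(q)-b*sin(q) in front and a*sin(q)+b*cos(q) above it at angle q
- hatch_grip (a point): centre of the orange handle, a cylinder 22 mm in diameter, 30 mm long, parallel to the hinge line, 40 mm out from the hatch's front edge; a = 203, b = 10 mm from the hinge. Pinched at its two ends from above, it turns between the fingers as the hatch swings, so the gripper can stay upright. Hatch 163 mm deep, 230 wide, 20 thick, its top 145 mm above the worktop when closed
- carton: the long white carton that lies on the hatch at the start: origin at the centre of its underside; same axes as carton_center
- carton_center (a point): centre (half-way up) of the long white carton, 42 (x) x 200 (y) x 30 mm high, about 80 g, graspable across its 42 mm; axes along those sides, z up
- tray: fixed shallow yellow plastic tray, 130 (x) x 270 (y) x 33 mm high; origin at the centre of its underside, axes along those sides. Inside it is 122 x 262 mm, its flat floor 4 mm above the worktop, its walls upright
- amber_bottle: small amber bottle with a black cap, 60 mm in diameter, 122 mm high, standing on the worktop; origin at the centre of its underside; to be left alone
- marker: red and white marker pen, 17 x 135 x 16 mm, lying along its y axis on the worktop in front of the chamber; origin at the centre of its underside; to be left alone

How it is judged (in metres and radians):
On the way, in this order (a step that is already met when the one before it is completed fails the run):
1. the carton lies flat in the tray, let go, with the hatch still shut (x of carton_center in the frame of tray between -0.045 and 0.045 m and y of carton_center in the frame of tray between -0.04 and 0.04 m and z of carton_center in the frame of tray between 0 and 0.03 m and angle between carton's own z axis and vertical below 0.12 rad and contact force between carton and the fingers below 0.05 N and linear speed of carton below 0.03 m/s and value of joint hatch below 0.1 rad), for 0.2 s.
2. the hatch is raised past its balance point (0.90 rad), to more than 0.94 rad (value of joint hatch above 0.94 rad), for 0.1 s.
At the end, for the whole second after the job is handed in: the gripper still holds the hatch (contact over 0.3 N) at rest (under 0.1 rad/s) between 0.68 and 0.885 rad, just below its balance point of 0.90 rad, and the carton lies flat (within 0.12 rad) and released inside the tray (x of carton_center in the frame of tray between -0.045 and 0.045 m and y of carton_center in the frame of tray between -0.04 and 0.04 m and z of carton_center in the frame of tray between 0 and 0.03 m and angle between carton's own z axis and vertical below 0.12 rad and contact force between carton and the fingers below 0.05 N and linear speed of carton below 0.03 m/s and value of joint hatch between 0.68 and 0.885 rad and velocity of joint hatch between -0.1 and 0.1 rad/s and (contact force between hatch and the fingers above 0.3 N or contact force between hatch and the arm above 0.3 N) and contact force between hatch and carton below 0.05 N); the arm keeps its last pose, push and grip.
It fails at once if the hatch is raised with the carton still on it (value of joint hatch above 0.15 rad and contact force between carton and hatch above 0.05 N).
It fails at once if the hatch springs up to its open stop (over 1.38 rad) (value of joint hatch above 1.38 rad).
It fails at once if the amber bottle is moved more than 30 mm or tipped (distance of amber_bottle from where it was at the start of the episode above 0.03 m or angle between amber_bottle's own z axis and vertical above 0.3 rad).
It fails at once if the marker pen is moved more than 30 mm (distance of marker from where it was at the start of the episode above 0.03 m).
It also fails if it takes over 64 s, if anything falls off the work surface, if the arm or the gripper's body presses on something with over 40 N, if the wrist force passes 120 N, or if a joint passes its speed limit or range.

## Robot

A 6-joint arm with a two-finger parallel gripper is mounted at the origin on a cart in front of the work surface, level with it; the furniture and walls round the work are solid. World frame = base frame: x ahead of the robot, y to its left, z up, the work surface at z = 0. Lengths are in mm, angles in rad, forces in N, time in s.
With the tool pointing down it reaches from about 350 to 975 mm from the base axis. Payload 7.1 kg.
Tool frame: the origin (TCP) lies on the centre line of the jaws, within the pads' length; the fingertips stand 25 mm ahead of it and the grasp point (between the pads) lies 6 mm ahead of it (ctrl.nose_length is the distance from the TCP to the fingertips, in mm); x points along the fingers, y is the direction in which the jaws open and shut, and the axes are right-handed (so a half turn about x gives the same grasp; the last joint's range is limited). The gripper opens to 88 mm and grips with 3 to 60 N. Pads are 20 mm wide; open, the fingers measure 115 mm over their backs; the gripper's body (75 mm by 178 mm) begins 61 mm behind the grasp point.
Start: joints at [-1.321, 0.423, 1.63, -0, 1.089, -0.019], TCP at [166.003, -602.534, 219.175] pointing down, gripper open.
Joint ranges: [-3, 3], [-0.9, 2.11], [0.09, 2.58], [-1.31, 4.45], [0.11, 2.69], [-2.54, 2.54]. Speed limits (rad/s): [2.39, 2.39, 3.01, 3.14, 3.14, 3.14].

## Interface

Orientations are given as a rotation vector (axis times angle).
In Python, from workcell import ctrl gives the robot as it stands.
- The arm moves only by the tool arm_command, never from a script. Its argument "deltas" is a list of rows, each a list of 4 numbers: the shift along the tool's x, y, z in m, then the turn about the tool's x in rad. In form: [[tx, ty, tz, yaw], ...]. A call has 1 to 10 rows; each row shifts and turns the pose as measured when the row begins, along the tool's axes as they then stand; what a row does not reach is not made up. A row lasts 1/10 s, in which the tool goes at most 50 mm and 8.59 degrees, less where a joint would pass 70% of its speed; a pose out of reach is approached as far as the arm can. A call is refused whole if a number of a shift passes 0.05 or a number of a turn 0.15, either way. A call with a gripper value outside its range is refused whole. "hand" is the finger opening in m, from 0 to 0.0878, set as the call begins (left out, the last holds). The fingers move at their own pace and stop on an object; the grip force is fixed at half the most. Time passes only in rows, so rows that do not move let the fingers close. It gives the time, the measured TCP pose, the force and the opening at its end, in the units of the state.
- ctrl.get_obs(): the state, without advancing time (a new reading comes with each control period).
- ctrl.get_image(name): name is "scene" or "top" or "wrist"; returns the picture (420x560x3 uint8, red, green, blue); there is no depth.
- ctrl.get_calibration(name): a dict with "fx", "fy", "cx", "cy" (pixels), "R" (3x3) and "t" (3): a world point X has camera coordinates R X + t. Camera axes: x right, y down, z forward; pixel columns grow to the right and rows downward; lengths in mm; the calibration is good to about 2 mm. The wrist camera is an equidistant fisheye: a pixel r from the principal point sees the ray r / f radians off the axis. A picture is of the moment at which its call begins: read the wrist's pose just before it. get_calibration takes no time and is no camera call; for the wrist camera it gives the pose at the moment of the call.
- ctrl.close_job(): hands the job in, once; it reports no verdict.
The state is a dict: "t": time; "qpos": joint angles; "qvel": joint speeds; "joint_torque": joint torques, N m; "ee_pos": TCP position; "orientation": TCP orientation; "ft_force": force on the tool from outside, world axes, zero at the start; "moment": the same for the moment, N m; "width": finger opening in mm.
Only numpy, scipy, OpenCV 4.12 (cv2) and the standard library are available. Lean on these libraries where they do the work, as an engineer would, in place of code of your own. Each camera call takes 0.05 s, during which the arm holds its last target.

## Working session

There is one attempt and no reset: what is moved stays moved. The work goes in short steps, Python scripts to look and compute and a tool call to move; the robot and the scene stay as the last step left them, time stands still between calls to the robot, and variables do not carry over. Pictures are saved under pics/ and viewed, and the job is handed in when it is done.

Besides the shell and the picture viewer there is one more tool, called as a command line: name --pt "numbers of a row" for each row, then --argument value for the rest. arm_command: Moves the arm, as the interface text tells. Its arguments: {"type":"object","properties":{"deltas":{"type":"array","items":{"type":"array","items":{"type":"number"}}},"hand":{"type":"number"}},"required":["deltas"]}

```bash
mkdir -p pics; ls
python3 - <<'E'
from workcell import ctrl
import cv2,numpy as np
print(ctrl.get_obs())
for n in("scene","top"):
    im=ctrl.get_image(n); cv2.imwrite(f"pics/{n}0.png",im[:,:,::-1]); c=ctrl.get_calibration(n); print(n,c)
print(ctrl.nose_length)
E
```

```text
pics
{'t': 0.0, 'qpos': array([-1.32101343e+00,  4.23818258e-01,  1.63070966e+00, -1.09035387e-05,
        1.08857437e+00, -1.89893472e-02]), 'qvel': array([ 0.00100068, -0.00173271,  0.00115047,  0.00085639,  0.00115841,
        0.00058631]), 'joint_torque': array([ 1.22423327e-03, -5.44613743e+01, -2.73665875e+01,  6.43747905e-02,
        2.28161219e-02, -1.07717667e-04]), 'ee_pos': array([ 165.85562987, -602.00389435,  218.40806971]), 'orientation': array([ 2.07823317,  0.28258197, -2.07861785]), 'ft_force': array([ 0.36333002, -0.58272236, -0.39901573]), 'moment': array([ 0.00100802, -0.03937473,  0.07038928]), 'width': 87.77569138771119}
scene {'fx': 403.05251382198185, 'fy': 403.05251382198185, 'cx': 278.8164949654319, 'cy': 210.95158145011743, 'R': array([[-0.90542246, -0.42447117, -0.005865  ],
       [-0.27544105,  0.59793294, -0.75273397],
       [ 0.32302074, -0.67992678, -0.65829869]]), 't': array([ 479.8289645 ,  212.03394398, 1111.05295405])}
top {'fx': 421.0894332390202, 'fy': 421.0894332390202, 'cx': 281.41848629076276, 'cy': 209.2821424784049, 'R': array([[ 0.01568403, -0.99985621,  0.00644782],
       [-0.98328579, -0.01659333, -0.18131108],
       [ 0.181392  , -0.00349636, -0.98340466]]), 't': array([8.19901941e-01, 5.21287407e+02, 1.07378687e+03])}
25.0
```

View pics/scene0.png

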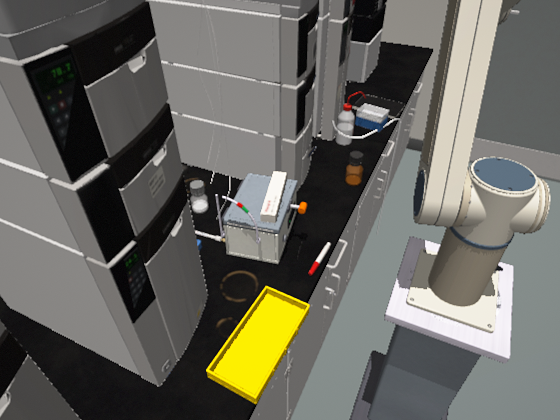

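View pics/top0.png

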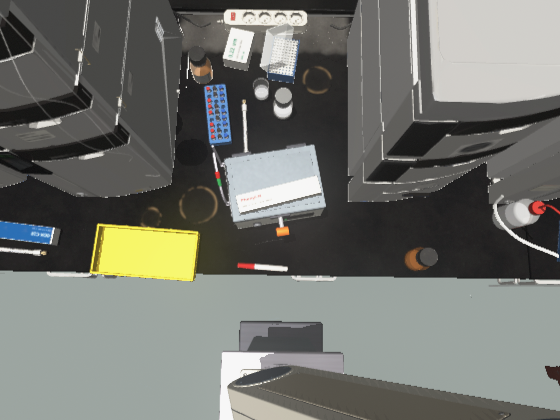

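The top view (up = +x, left = +y) shows the chamber near (275,185), carton along y on it at about (278,195), orange handle (282,231), tray (145,252), marker (262,267), bottle (422,259). I'll enlarge these next.

Run:
```python
import cv2
a=cv2.imread("pics/top0.png")
cv2.imwrite("pics/c1.png",cv2.resize(a[140:280,200:340],None,fx=4.2,fy=4.2,interpolation=cv2.INTER_CUBIC))
cv2.imwrite("pics/c2.png",cv2.resize(a[210:290,80:210],None,fx=6,fy=6,interpolation=cv2.INTER_CUBIC))
b=cv2.imread("pics/scene0.png")
cv2.imwrite("pics/c3.png",cv2.resize(b[160:280,190:340],None,fx=5,fy=5,interpolation=cv2.INTER_CUBIC))
```

```text
(no output)
```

View pics/c1.png

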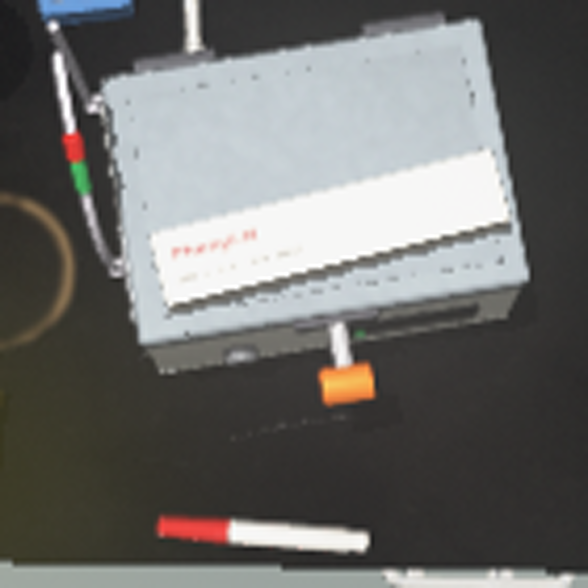

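View pics/c2.png

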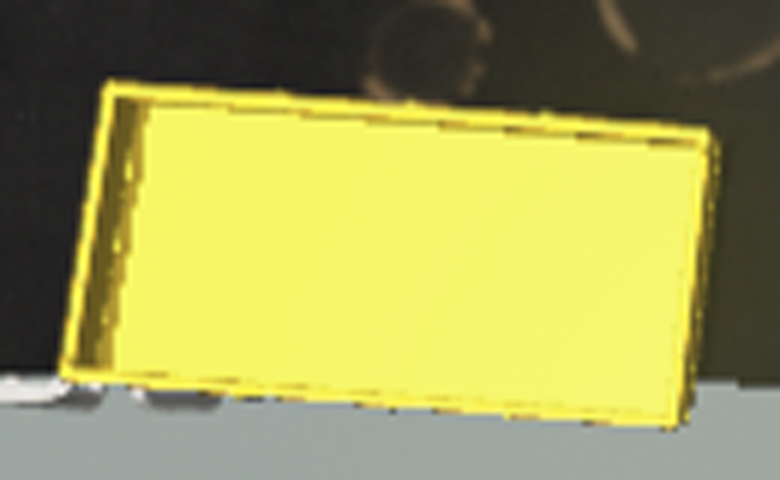

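View pics/c3.png

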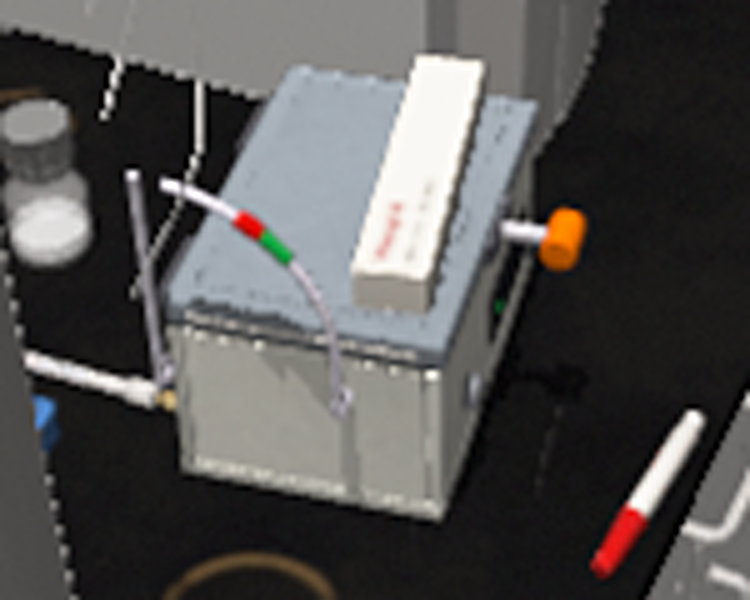

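```bash
cat > h.py <<'E'
import numpy as np
from workcell import ctrl
def ray(n,px,z):
    c=ctrl.get_calibration(n);R=np.array(c["R"]);t=np.array(c["t"])
    d=R.T@np.array([(px[0]-c["cx"])/c["fx"],(px[1]-c["cy"])/c["fy"],1]);o=-R.T@t
    return o+d*(z-o[2])/d[2]
def proj(n,X):
    c=ctrl.get_calibration(n);p=c["R"]@np.array(X)+c["t"];return p[0]/p[2]*c["fx"]+c["cx"],p[1]/p[2]*c["fy"]+c["cy"]
E
python3 - <<'E'
from h import *
np.set_printoptions(precision=1,suppress=True)
def s(name,pts,sc,off,z):
    P=np.array([ray("top",(p[0]/sc+off[0],p[1]/sc+off[1]),z) for p in pts])
    print(name,P[:,:2].tolist() and P[:,:2].round(1).tolist(),"c",P.mean(0))
    if len(P)==4:
        e=P-np.roll(P,-1,0); print(" len",np.linalg.norm(e,axis=1)," ang",np.degrees(np.arctan2(e[:,1],e[:,0])))
s("carton",[(150,234),(491,150),(511,224),(168,302)],4.2,(200,140),175)
s("hatch",[(105,80),(482,20),(528,278),(140,343)],4.2,(200,140),145)
s("handle",[(347,385)],4.2,(200,140),140)
s("tray",[(105,82),(713,132),(683,428),(62,375)],6,(80,210),33)
s("marker",[(158,527),(370,541)],4.2,(200,140),8)
print(ray("scene",(190+565/5,160+240/5),135))
E
```

```text
carton [[528.6, 118.5], [580.8, -73.8], [537.8, -85.2], [489.8, 107.0]] c [534.2  16.6 175. ]
 len [199.3  44.4 198.1  40.4]  ang [ 105.2   14.8  -76.  -163.5]
hatch [[627.6, 151.6], [668.7, -71.1], [512.7, -98.0], [470.9, 125.2]] c [570.   26.9 145. ]
 len [226.4 158.2 227.1 158.9]  ang [ 100.5    9.8  -79.4 -170.4]
handle [[449.2, 5.9]] c [449.2   5.9 140. ]
tray [[476.5, 500.4], [458.5, 228.6], [328.7, 235.0], [347.2, 506.9]] c [402.7 367.7  33. ]
 len [272.3 130.  272.5 129.5]  ang [ 86.2  -2.8 -93.9 177.1]
marker [[372.8, 124.6], [366.1, -11.3]] c [369.4  56.6   8. ]
[448.5   7.7 135. ]
```

Run:
```python
from h import *
from scipy.spatial.transform import Rotation as Ro
np.set_printoptions(precision=3,suppress=True)
for p in [(160,383),(207,295),(311,190),(300,150)]: print(p,ray("scene",p,0))
for p in [(348,202),(180,180),(172,190),(90,197)]: print("top",p,ray("top",p,0),ray("top",p,400))
print("bottle",ray("top",(427,259),122),ray("top",(414,262),0), ray("scene",(354,183),0))
print(Ro.from_rotvec(ctrl.get_obs()["orientation"]).as_matrix())
```

```text
(160, 383) [565.709 558.516   0.   ]
(207, 295) [602.608 305.83    0.   ]
(311, 190) [ 516.278 -242.191    0.   ]
(300, 150) [ 654.21  -468.206    0.   ]
top (348, 202) [ 553.786 -176.285    0.   ] [ 471.733 -110.396  400.   ]
top (180, 180) [608.84  295.381   0.   ] [507.646 197.28  400.   ]
top (172, 190) [579.666 316.011   0.   ] [488.615 210.738 400.   ]
top (90, 197) [555.776 542.701   0.   ] [473.031 358.611 400.   ]
bottle [ 390.33  -346.976  122.   ] [ 390.233 -353.873    0.   ] [ 388.962 -346.168    0.   ]
[[-0.     0.266 -0.964]
 [ 0.001 -0.964 -0.266]
 [-1.    -0.001 -0.   ]]
```

arm_command --pt "-0.05 0 0 0" --pt "-0.03 0 0 0" --hand 0.0878

```text
t: 0.3
ee_pos: [165.1, -599.0, 294.2]
orientation: [2.082, 0.296, -2.085]
ft_force: [0.3, -1.0, 0.6]
width: 87.9
```

```bash
cat >> h.py <<'E'
from scipy.spatial.transform import Rotation as Ro
def plan(wps, yaw=None, vmax=0.045, wmax=0.13):
    """wps: world mm points; yaw: final tool-y heading deg; prints rows"""
    o=ctrl.get_obs();p=np.array(o["ee_pos"]);R=Ro.from_rotvec(o["orientation"]).as_matrix()
    h=np.arctan2(R[1,1],R[0,1]);print("at",p.round(1),"heading",np.degrees(h).round(2),"tilt",R[:,0].round(3),"q",o["qpos"].round(2),"F",o["ft_force"].round(1))
    tot=0 if yaw is None else -((np.radians(yaw)-h+np.pi)%(2*np.pi)-np.pi)  # tool yaw total
    rows=[]
    for w in wps:
        w=np.array(w,float);d=w-p;n=max(1,int(np.ceil(np.linalg.norm(d)/1000/vmax)))
        for i in range(n): rows.append((d/n))
        p=w
    nr=int(np.ceil(abs(tot)/wmax))
    while len(rows)<nr: rows.append(np.zeros(3))
    out=[]
    for i,d in enumerate(rows):
        ys=np.array([np.cos(h),np.sin(h),0]);xs=np.array([0,0,-1.]);zs=np.cross(xs,ys)
        t=tot/nr if i<nr else 0
        out.append([round(float(d@a)/1000,4) for a in(xs,ys,zs)]+[round(float(t),4)]);h-=t
    for i in range(0,len(out),10): print(out[i:i+10])
E
python3 -c "
from h import *
plan([(330,-300,300),(400,-50,270),(534,17,215)],14.6)"
```

```text
at [ 165.1 -599.   294.2] heading -74.6 tilt [-0.003  0.013 -1.   ] q [-1.32  0.35  1.56 -0.    1.25 -0.02] F [ 0.3 -1.   0.6]
[[-0.0007, -0.0306, -0.0298, -0.1297], [-0.0007, -0.0264, -0.0335, -0.1297], [-0.0007, -0.0219, -0.0366, -0.1297], [-0.0007, -0.017, -0.0392, -0.1297], [-0.0007, -0.0118, -0.041, -0.1297], [-0.0007, -0.0063, -0.0422, -0.1297], [-0.0007, -0.0008, -0.0427, -0.1297], [-0.0007, 0.0047, -0.0424, -0.1297], [0.005, 0.0004, -0.0433, -0.1297], [0.005, 0.006, -0.0429, -0.1297]]
[[0.005, 0.0115, -0.0417, -0.1297], [0.005, 0.0168, -0.0399, -0.1297], [0.005, 0.0218, -0.0374, 0.0], [0.005, 0.0218, -0.0374, 0.0], [0.0138, 0.0366, -0.0078, 0.0], [0.0138, 0.0366, -0.0078, 0.0], [0.0138, 0.0366, -0.0078, 0.0], [0.0138, 0.0366, -0.0078, 0.0]]
```

arm_command --pt "-0.001 -0.031 -0.03 -0.13" --pt "-0.001 -0.026 -0.034 -0.13" --pt "-0.001 -0.022 -0.037 -0.13" --pt "-0.001 -0.017 -0.039 -0.13" --pt "-0.001 -0.012 -0.041 -0.13" --pt "-0.001 -0.006 -0.042 -0.13" --pt "-0.001 -0.001 -0.043 -0.13" --pt "-0.001 0.005 -0.042 -0.13" --pt "0 0 -0.043 -0.13" --pt "0 0.006 -0.043 -0.13"

```text
t: 1.3
ee_pos: [349.7, -204.9, 307.3]
orientation: [1.184, 1.234, -1.177]
ft_force: [1.8, -0.0, -0.1]
width: 87.7
```

```bash
python3 -c "
from h import *
plan([(400,-50,270),(534,17,215)],14.6)"
```

```text
at [ 349.7 -204.9  307.3] heading 2.31 tilt [-0.001  0.007 -1.   ] q [-0.56 -0.02  1.98  0.01  1.19 -0.61] F [ 1.8 -0.  -0.1]
[[0.0093, 0.0141, -0.0382, -0.1072], [0.0093, 0.0181, -0.0365, -0.1072], [0.0093, 0.0219, -0.0343, 0.0], [0.0093, 0.0219, -0.0343, 0.0], [0.0138, 0.0366, -0.0078, 0.0], [0.0138, 0.0366, -0.0078, 0.0], [0.0138, 0.0366, -0.0078, 0.0], [0.0138, 0.0366, -0.0078, 0.0]]
```

arm_command --pt "0.006 0.014 -0.038 -0.107" --pt "0.006 0.018 -0.037 -0.107" --pt "0.006 0.022 -0.034 0" --pt "0.006 0.022 -0.034 0" --pt "0.008 0.037 -0.008 0" --pt "0.008 0.037 -0.008 0" --pt "0.008 0.037 -0.008 0" --pt "0.008 0.037 -0.008 0" --pt "0 0 0 0" --pt "0 0 0 0"

```text
t: 2.3
ee_pos: [536.1, 36.9, 249.0]
orientation: [1.007, 1.333, -1.002]
ft_force: [0.6, 0.9, 0.6]
width: 87.8
```

```bash
python3 -c "
from h import *
import cv2
o=ctrl.get_obs()
cv2.imwrite('pics/w1.png',ctrl.get_image('wrist')[:,:,::-1])
c=ctrl.get_calibration('wrist');print(c)
plan([(534,17,175)],14.6)"
```

```text
{'fx': 325.19226210127806, 'fy': 325.19226210127806, 'cx': 277.5658211724571, 'cy': 209.4633408576108, 'R': array([[ 9.62315819e-01,  2.71934126e-01, -3.08865546e-04],
       [ 2.64076777e-01, -9.34238099e-01,  2.39713641e-01],
       [ 6.48977655e-02, -2.30761793e-01, -9.70843589e-01]]), 't': array([-526.12862371, -143.51533809,  392.0518779 ])}
at [536.   36.7 249.1] heading 15.77 tilt [-0.002  0.006 -1.   ] q [ 0.04  0.26  1.8   0.01  1.09 -0.24] F [-0.2 -0.7 -1.2]
[[0.0371, -0.0036, 0.0092, 0.0204], [0.0371, -0.0035, 0.0093, 0.0]]
```

View pics/w1.png

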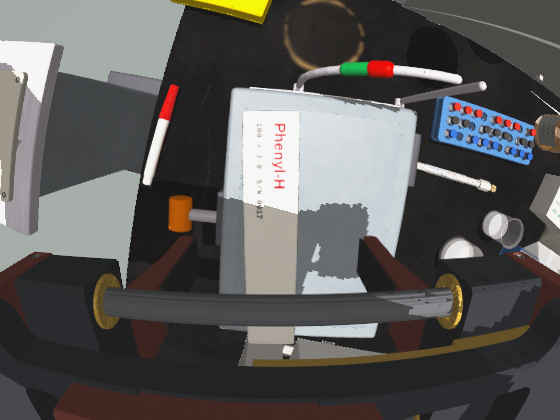

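The wrist view shows the carton (far-end corners at (244,110) and (299,111)) between the fingers, and the handle at (181,214). I'll check them against the fisheye model.

```bash
cat >> h.py <<'E'
def wray(px,z,c=None):
    c=c or ctrl.get_calibration("wrist");R=np.array(c["R"]);t=np.array(c["t"])
    u=np.array([px[0]-c["cx"],px[1]-c["cy"]])/c["fx"];r=np.linalg.norm(u)
    d=R.T@np.array([*(u/r*np.sin(r)),np.cos(r)]);o=-R.T@t
    return o+d*(z-o[2])/d[2]
E
python3 -c "
from h import *
for p,z in [((244,110),175),((299,111),175),((297,243),175),((244,243),175),((181,214),135),((233,89),145),((416,108),145)]: print(p,wray(p,z).round(1))
"
```

```text
(244, 110) [490.9 107.8 175. ]
(299, 111) [529.7 117.8 175. ]
(297, 243) [556.8  20.6 175. ]
(244, 243) [516.8   9.2 175. ]
(181, 214) [453.4   4.7 135. ]
(233, 89) [473.7 123.6 145. ]
(416, 108) [628.  155.6 145. ]
```

arm_command --pt "0.017 -0.007 0.018 0.015" --pt "0.02 0 0 0" --pt "0.02 0 0 0" --pt "0 0 0 0"

```text
t: 2.75
ee_pos: [530.6, 14.5, 193.0]
orientation: [1.022, 1.324, -1.014]
ft_force: [0.0, -0.7, 0.3]
width: 88.0
```

```bash
python3 -c "
from h import *
plan([(534,17,174)],14.9)"
```

```text
at [530.6  14.5 193. ] heading 14.72 tilt [-0.     0.006 -1.   ] q [ 0.    0.32  1.86  0.01  0.96 -0.26] F [ 0.  -0.7  0.3]
[[0.019, 0.0039, -0.0015, -0.0031]]
```

arm_command --pt "0.019 0.004 -0.002 0" --pt "0 0 0 0"

```text
t: 2.95
ee_pos: [533.1, 16.4, 175.8]
orientation: [1.024, 1.322, -1.015]
ft_force: [-0.1, -0.4, -0.0]
width: 87.7
```

arm_command --pt "0 0 0 0" --pt "0 0 0 0" --pt "0 0 0 0" --pt "0 0 0 0" --pt "0 0 0 0" --pt "0 0 0 0" --hand 0.03

```text
t: 3.55
ee_pos: [534.6, 15.7, 181.4]
orientation: [1.027, 1.316, -1.011]
ft_force: [-0.1, 0.2, -0.1]
width: 43.3
```

arm_command --pt "-0.02 0 0 0" --pt "-0.03 0 0 0" --pt "-0.03 0 0 0" --pt "-0.03 0 0 0"

```text
t: 3.95
ee_pos: [530.6, 15.1, 290.1]
orientation: [1.022, 1.325, -1.018]
ft_force: [0.4, -0.1, 0.2]
width: 29.9
```

```bash
python3 -c "
from h import *
import cv2
cv2.imwrite('pics/s1.png',cv2.resize(ctrl.get_image('scene')[130:290,180:380,::-1],None,fx=4,fy=4.0*0.9))
plan([(425,40,260),(403,368,200)],-3.85)"
```

```text
at [533.3  15.1 295.4] heading 14.61 tilt [ 0.005  0.006 -1.   ] q [ 0.    0.2   1.76  0.01  1.18 -0.25] F [ 1.9 -0.   3.2]
[[0.0118, -0.0328, -0.0171, 0.1074], [0.0118, -0.0345, -0.0135, 0.1074], [0.0118, -0.0357, -0.0097, 0.1074], [0.0075, -0.0055, -0.0407, 0.0], [0.0075, -0.0055, -0.0407, 0.0], [0.0075, -0.0055, -0.0407, 0.0], [0.0075, -0.0055, -0.0407, 0.0], [0.0075, -0.0055, -0.0407, 0.0], [0.0075, -0.0055, -0.0407, 0.0], [0.0075, -0.0055, -0.0407, 0.0]]
[[0.0075, -0.0055, -0.0407, 0.0]]
```

View pics/s1.png

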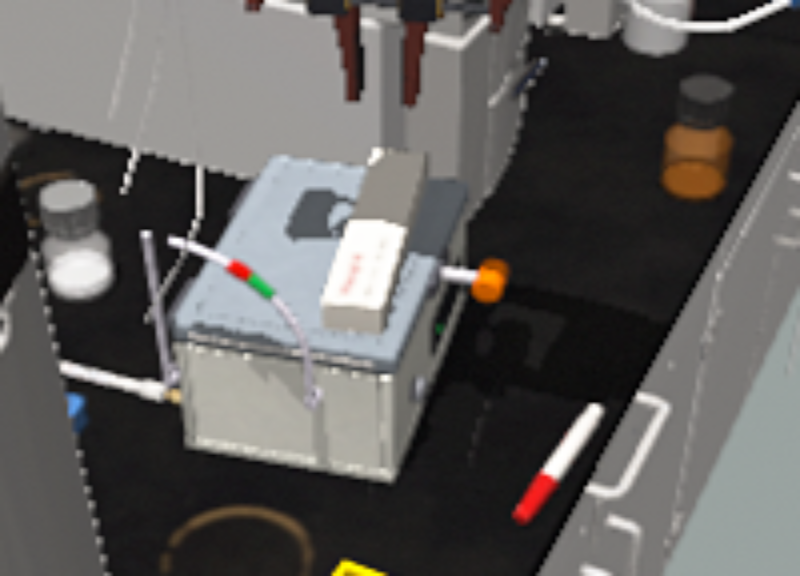

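The gripper had not closed yet when I lifted: width 29.9 mm, empty, and the carton is still in place. Retrying with a longer close.

arm_command --pt "0.035 0 0 0" --pt "0.035 0 0 0" --pt "0.025 0 0 0" --pt "0 0 0 0" --pt "0 0 0 0" --hand 0.0878

```text
t: 4.5
ee_pos: [537.7, 15.9, 202.8]
orientation: [1.03, 1.31, -1.006]
ft_force: [0.7, -0.1, -0.1]
width: 66.4
```

```bash
python3 -c "
from h import *
plan([(534,17,174)],14.9)"
```

```text
at [537.7  15.9 202.8] heading 14.63 tilt [ 0.016  0.006 -1.   ] q [ 0.    0.31  1.85  0.01  0.97 -0.26] F [ 0.7 -0.1 -0.1]
[[0.0288, -0.0033, -0.002, -0.0046]]
```

arm_command --pt "0.003 -0.003 -0.002 0" --pt "0.003 0 0 0" --pt "0.013 0 0 0" --pt "0.013 0 0 0"

```text
t: 4.9
ee_pos: [537.9, 17.5, 173.9]
orientation: [1.033, 1.303, -1.0]
ft_force: [-0.3, 0.3, -0.4]
width: 87.7
```

arm_command --pt "0.001 0 0 0" --pt "0.001 0 0 0" --pt "0.001 0 0 0" --hand 0.03

```text
t: 5.2
ee_pos: [536.8, 17.5, 168.3]
orientation: [1.032, 1.306, -1.002]
ft_force: [-0.3, 0.0, -1.0]
width: 67.1
```

arm_command --pt "-0.004 0 0 0" --pt "-0.001 0 0 0" --pt "0 0 0 0" --pt "0 0 0 0"

```text
t: 5.6
ee_pos: [537.2, 17.4, 174.4]
orientation: [1.032, 1.305, -1.001]
ft_force: [0.4, -0.4, -0.9]
width: 34.9
```

arm_command --pt "0 0 0 0" --pt "0 0 0 0"

```text
t: 5.8
ee_pos: [537.4, 17.4, 174.7]
orientation: [1.032, 1.304, -1.001]
ft_force: [-0.7, -0.2, 0.2]
width: 30.0
```

```bash
python3 -c "
from h import *
import cv2
cv2.imwrite('pics/s2.png',cv2.resize(ctrl.get_image('scene')[130:290,180:380,::-1],None,fx=4,fy=4.0*0.9))
cv2.imwrite('pics/w2.png',ctrl.get_image('wrist')[:,:,::-1])
plan([(534,17,174)],14.9)"
```

```text
at [537.3  17.4 174.6] heading 14.64 tilt [ 0.023  0.006 -1.   ] q [ 0.01  0.35  1.87  0.01  0.9  -0.25] F [-0.8  0.3  0.9]
[[0.0006, -0.0033, -0.0004, -0.0046]]
```

View pics/s2.png

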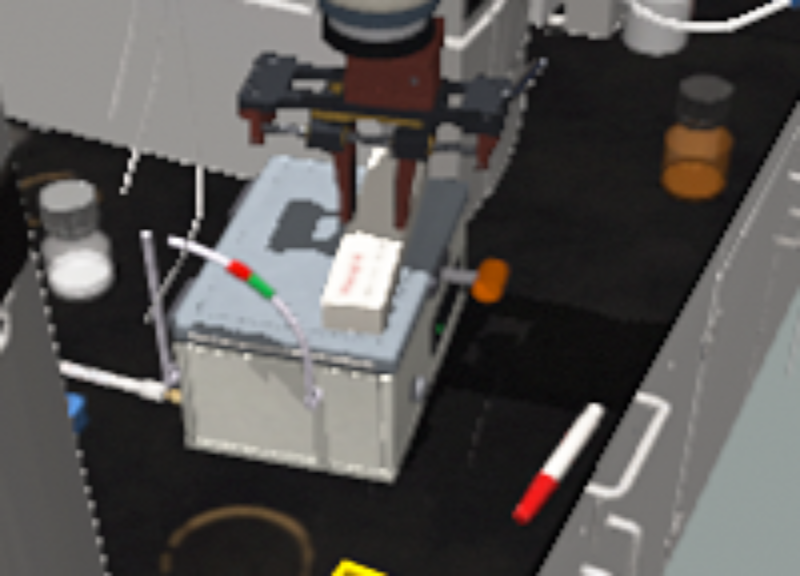

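View pics/w2.png

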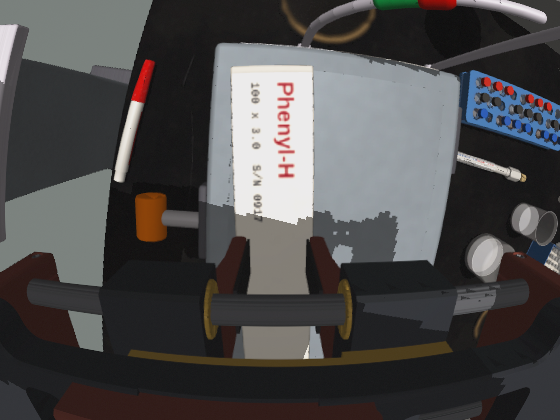

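```bash
python3 -c "
from h import *
import cv2
a=cv2.imread('pics/w2.png');cv2.imwrite('pics/c4.png',cv2.resize(a[190:390,180:380],None,fx=3,fy=3))
c=ctrl.get_calibration('wrist')
R=np.array(c['R']);t=np.array(c['t'])
def wp(X):
    p=R@np.array(X)+t; r=np.arccos(p[2]/np.linalg.norm(p));u=p[:2]/np.linalg.norm(p[:2]);return u*r*c['fx']+[c['cx'],c['cy']]
o=ctrl.get_obs();M=Ro.from_rotvec(o['orientation']).as_matrix();p=o['ee_pos']
for dx in (-50,0,25):
  for w in (-21,-15,15,21): print(dx,w,wp(p+M@[dx,w,0]).round())
print(o['width'])
"
```

```text
-50 -21 [225. 297.]
-50 -15 [240. 298.]
-50 15 [314. 298.]
-50 21 [328. 297.]
0 -21 [239. 252.]
0 -15 [249. 252.]
0 15 [304. 252.]
0 21 [315. 252.]
25 -21 [243. 237.]
25 -15 [253. 237.]
25 15 [301. 237.]
25 21 [311. 237.]
29.650484359139508
```

View pics/c4.png

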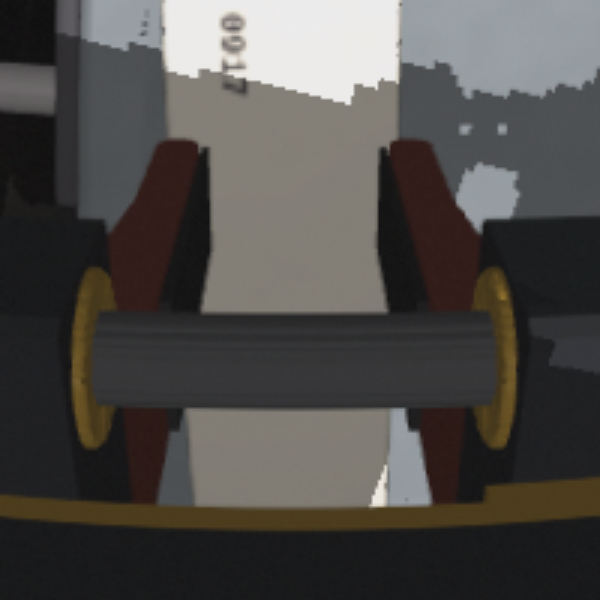

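```bash
python3 -c "
from h import *
o=ctrl.get_obs();M=Ro.from_rotvec(o['orientation']).as_matrix();p=o['ee_pos']
for w in (-20,20):
  X=p+M@[25,w,0];u=proj('scene',X);print(X.round(1),u,((u[0]-180)*4,(u[1]-130)*3.6))
c=ctrl.get_calibration('wrist')
for z in (145,175):
  print(z,[wray(q,z,c)[:2].round(1) for q in ((232,67),(312,66),(249,240),(306,240))])
import cv2
a=ctrl.get_image('scene')[:,:,::-1];cv2.imwrite('pics/c5.png',cv2.resize(a[145:235,235:315],None,fx=7,fy=6.5,interpolation=cv2.INTER_CUBIC))
"
```

```text
[518.6  12.5 149.2] (np.float64(280.2330623795463), np.float64(198.70324551551428)) (np.float64(400.93224951818524), np.float64(247.33168385585142))
[557.3  22.6 150.1] (np.float64(266.75843631505126), np.float64(196.93131767007876)) (np.float64(347.033745260205), np.float64(240.9527436122835))
145 [array([486. , 111.5]), array([531.8, 124.1]), array([521.7,  10. ]), array([556.9,  18.9])]
175 [array([490.8, 106.8]), array([529.5, 117.4]), array([521. ,  20.9]), array([550.8,  28.4])]
```

View pics/c5.png

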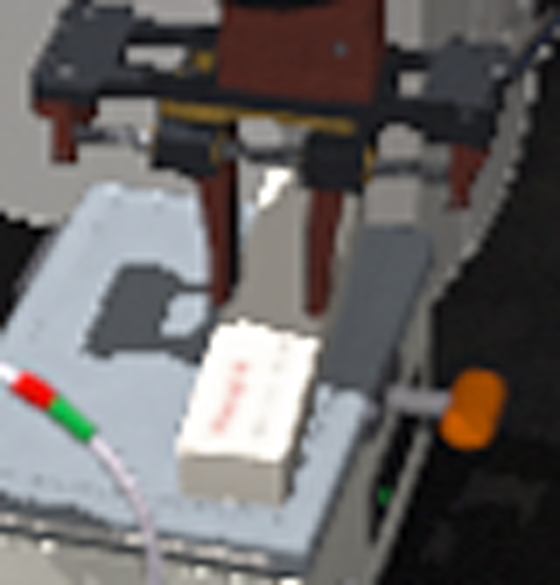

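```bash
python3 -c "
from h import *
for z in (270,280,290):
  for s in (-20,20): print(z,s,np.round(proj('scene',[533.3+s*.967,15.1+s*.253,z]),1))
"; python3 -c "
import cv2
a=cv2.imread('pics/s1.png');cv2.imwrite('pics/c6.png',cv2.resize(a[0:150,200:560],None,fx=2.2,fy=2.2))"
```

```text
270 -20 [282.  164.2]
270 20 [267.6 162.7]
280 -20 [282.  161.1]
280 20 [267.5 159.7]
290 -20 [282. 158.]
290 20 [267.4 156.6]
```

View pics/c6.png

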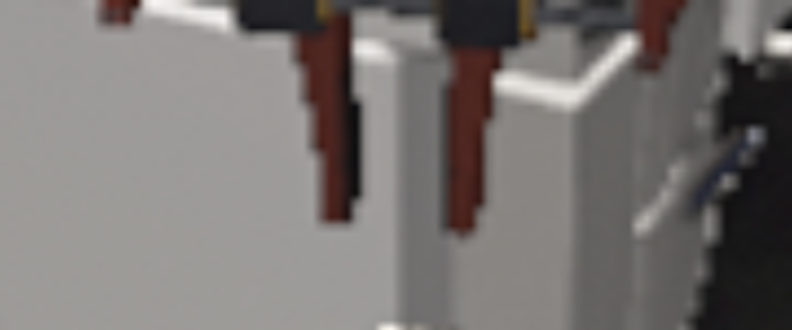

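The scene image puts the fingertips about 17 mm higher than TCP−25 mm (true nose is nearer 6–8 mm), so both closes happened above the carton. I'll open, go lower in small steps, and watch the force.

arm_command --pt "-0.003 -0.003 0 0" --pt "-0.001 0 0 0" --pt "0 0 0 0" --pt "0 0 0 0" --pt "0 0 0 0" --pt "0 0 0 0" --pt "0 0 0 0" --hand 0.0878

```text
t: 6.65
ee_pos: [534.0, 16.6, 178.9]
orientation: [1.032, 1.305, -1.001]
ft_force: [-0.1, -0.2, 0.2]
width: 82.4
```

```bash
python3 -c "
from h import *
import cv2
plan([(534,17,158)],14.9)
a=ctrl.get_image('scene')[:,:,::-1];cv2.imwrite('pics/c7.png',cv2.resize(a[145:235,235:315],None,fx=7,fy=6.5,interpolation=cv2.INTER_CUBIC))
o=ctrl.get_obs();M=Ro.from_rotvec(o['orientation']).as_matrix();p=o['ee_pos']
for d in (0,10,25):
  for w in (-48,48): 
    u=proj('scene',p+M@[d,w,0]);print(d,w,((u[0]-235)*7,(u[1]-145)*6.5))
"
```

```text
at [534.   16.6 178.9] heading 14.64 tilt [ 0.023  0.006 -1.   ] q [ 0.01  0.33  1.88  0.01  0.91 -0.25] F [-0.1 -0.2  0.2]
[[0.0209, 0.0001, -0.0004, -0.0046]]
0 -48 (np.float64(393.89294433522264), np.float64(306.9233162786212))
0 48 (np.float64(163.54035015097458), np.float64(279.37198742481183))
10 -48 (np.float64(392.9760266034512), np.float64(324.62732726652666))
10 48 (np.float64(163.93812178151336), np.float64(297.0496177052582))
25 -48 (np.float64(391.6201684119783), np.float64(350.8064788830071))
25 48 (np.float64(164.52639841825197), np.float64(323.1936060857593))
```

View pics/c7.png

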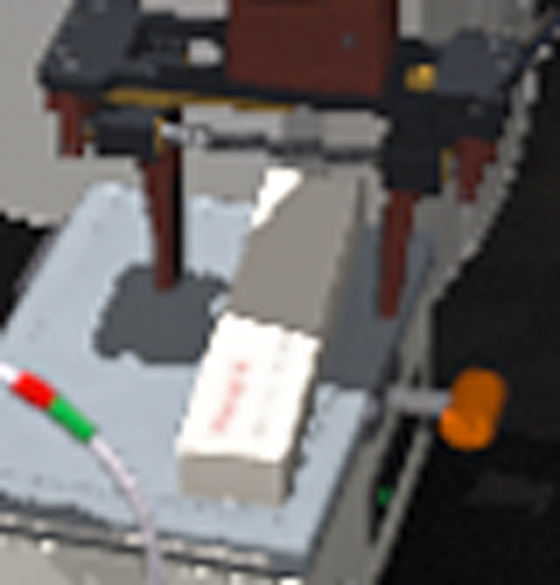

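arm_command --pt "0.012 0 0 0" --pt "0.009 0 0 0" --pt "0 0 0 0"

```text
t: 7.0
ee_pos: [534.4, 16.7, 155.9]
orientation: [1.032, 1.305, -1.001]
ft_force: [0.7, 0.1, -0.2]
width: 87.6
```

arm_command --pt "0 0 0 0" --pt "0 0 0 0" --pt "0 0 0 0" --hand 0.03

```text
t: 7.3
ee_pos: [534.0, 16.7, 155.0]
orientation: [1.032, 1.306, -1.002]
ft_force: [0.4, 0.7, -0.0]
width: 67.1
```

arm_command --pt "0 0 0 0" --pt "0 0 0 0" --pt "0 0 0 0" --pt "0 0 0 0" --pt "0 0 0 0"

```text
t: 7.8
ee_pos: [534.4, 16.7, 155.7]
orientation: [1.032, 1.305, -1.002]
ft_force: [-0.0, 0.2, -0.8]
width: 41.8
```

arm_command --pt "-0.015 0 0 0" --pt "-0.03 0 0 0" --pt "-0.03 0 0 0" --pt "0 0 0 0"

```text
t: 8.2
ee_pos: [531.5, 16.2, 231.6]
orientation: [1.031, 1.308, -1.004]
ft_force: [0.0, 0.7, -0.0]
width: 42.1
```

```bash
python3 -c "
from h import *
import cv2
cv2.imwrite('pics/s3.png',cv2.resize(ctrl.get_image('scene')[130:290,180:380,::-1],None,fx=4,fy=4.0*0.9))
plan([(425,40,235),(405,330,200),(403,368,100)],-3.85)"
```

```text
at [530.3  16.2 229.7] heading 14.63 tilt [ 0.015  0.006 -1.   ] q [ 0.    0.26  1.84  0.01  1.02 -0.25] F [-0.   0.4 -0.4]
[[-0.0018, -0.032, -0.0165, 0.1075], [-0.0018, -0.0336, -0.013, 0.1075], [-0.0018, -0.0348, -0.0093, 0.1075], [0.005, -0.0056, -0.0411, 0.0], [0.005, -0.0056, -0.0411, 0.0], [0.005, -0.0056, -0.0411, 0.0], [0.005, -0.0056, -0.0411, 0.0], [0.005, -0.0056, -0.0411, 0.0], [0.005, -0.0056, -0.0411, 0.0], [0.005, -0.0056, -0.0411, 0.0]]
[[0.0333, -0.0015, -0.0126, 0.0], [0.0333, -0.0015, -0.0126, 0.0], [0.0333, -0.0015, -0.0126, 0.0]]
```

View pics/s3.png

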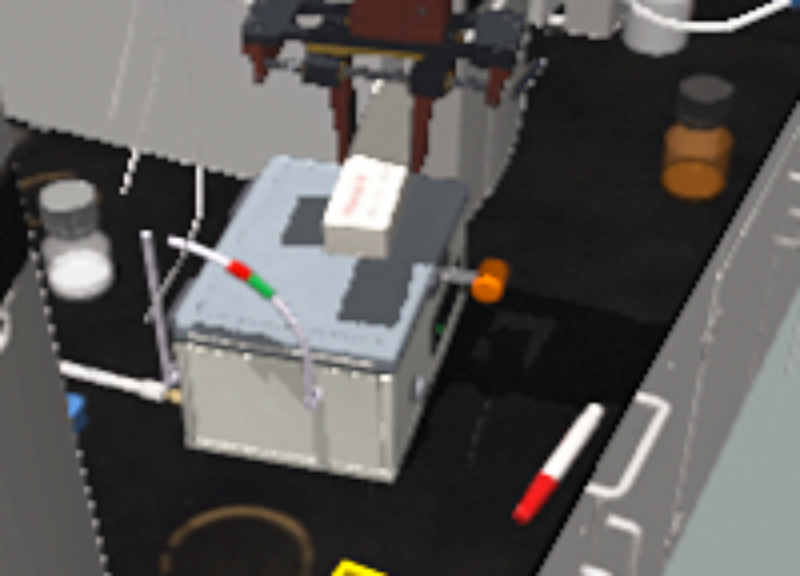

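The carton now hangs level in the fingers above the hatch. Carrying it to the tray.

arm_command --pt "-0.002 -0.032 -0.016 0.107" --pt "-0.002 -0.034 -0.013 0.107" --pt "-0.002 -0.035 -0.009 0.107" --pt "0.003 -0.006 -0.041 0" --pt "0.003 -0.006 -0.041 0" --pt "0.003 -0.006 -0.041 0" --pt "0.003 -0.006 -0.041 0" --pt "0.003 -0.006 -0.041 0" --pt "0.003 -0.006 -0.041 0" --pt "0 -0.003 -0.03 0"

```text
t: 9.25
ee_pos: [395.6, 321.6, 202.8]
orientation: [1.272, 1.166, -1.275]
ft_force: [0.8, -1.0, 0.9]
width: 41.9
```

```bash
python3 -c "
from h import *
plan([(403,368,100)],-3.85)"
```

```text
at [395.6 321.6 202.8] heading -5.02 tilt [-0.001 -0.002 -1.   ] q [ 0.66  0.28  1.89 -0.    0.97  0.75] F [ 0.8 -1.   0.9]
[[0.0343, 0.0011, -0.0156, -0.0204], [0.0343, 0.0014, -0.0156, 0.0], [0.0343, 0.0014, -0.0156, 0.0]]
```

arm_command --pt "0.03 0.002 -0.016 -0.02" --pt "0.034 0.002 -0.016 0" --pt "0.034 0.002 -0.012 0" --pt "0 0 0 0" --pt "0 0 0 0"

```text
t: 9.75
ee_pos: [401.2, 369.0, 95.3]
orientation: [1.246, 1.18, -1.26]
ft_force: [-0.1, 0.4, -1.0]
width: 41.7
```

```bash
python3 -c "
from h import *
import cv2
cv2.imwrite('pics/s4.png',cv2.resize(ctrl.get_image('scene')[260:410,190:340,::-1],None,fx=4,fy=4))
plan([(403,368,16)],-3.85)"
```

```text
at [401.  368.7  95.5] heading -3.47 tilt [-0.006 -0.006 -1.   ] q [ 0.72  0.49  1.88 -0.    0.78  0.78] F [-0.8 -0.2 -1.1]
[[0.0398, 0.001, 0.0003, 0.0066], [0.0398, 0.001, 0.0003, 0.0]]
```

View pics/s4.png

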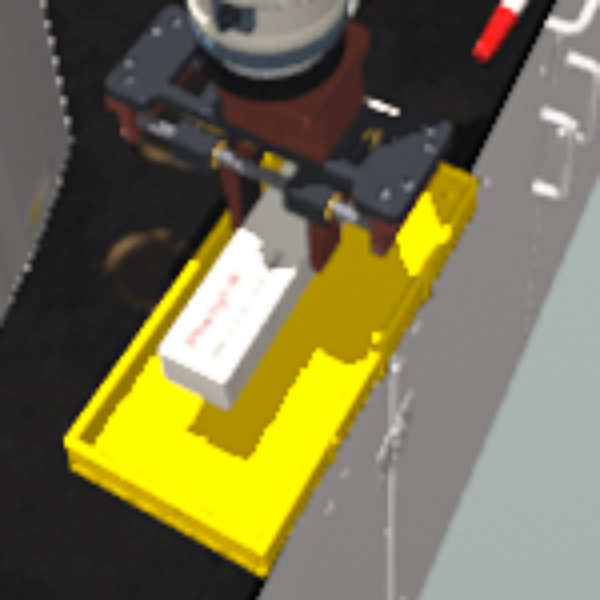

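arm_command --pt "0.03 0.001 0 0" --pt "0.025 0.001 0 0" --pt "0.01 0 0 0" --pt "0 0 0 0"

```text
t: 10.2
ee_pos: [405.8, 368.5, 35.1]
orientation: [1.256, 1.178, -1.255]
ft_force: [0.6, -0.4, -1.0]
width: 41.7
```

arm_command --pt "0.01 0 0 0" --pt "0.007 0 0 0" --pt "0 0 0 0"

```text
t: 10.5
ee_pos: [407.7, 369.4, 20.4]
orientation: [1.261, 1.177, -1.251]
ft_force: [0.6, -0.1, -0.5]
width: 41.6
```

arm_command --pt "0.004 0 0 0" --pt "0.002 0 0 0" --pt "0 0 0 0"

```text
t: 10.8
ee_pos: [408.2, 369.9, 15.0]
orientation: [1.262, 1.177, -1.249]
ft_force: [0.0, -0.5, -0.0]
width: 41.8
```

arm_command --pt "0.001 0 0 0" --pt "0 0 0 0" --pt "0 0 0 0" --pt "0 0 0 0" --hand 0.062

```text
t: 11.2
ee_pos: [408.5, 370.3, 14.2]
orientation: [1.263, 1.177, -1.248]
ft_force: [-0.1, -0.2, -1.0]
width: 61.8
```

arm_command --pt "-0.01 0 0 0" --pt "-0.02 0 0 0" --pt "-0.04 0 0 0" --pt "-0.04 0 0 0" --pt "-0.04 0 0 0" --pt "-0.04 0 0 0"

```text
t: 11.8
ee_pos: [404.2, 366.8, 208.1]
orientation: [1.253, 1.178, -1.258]
ft_force: [0.2, 1.9, 0.2]
width: 61.8
```

```bash
python3 -c "
from h import *
import cv2
cv2.imwrite('pics/s5.png',cv2.resize(ctrl.get_image('scene')[260:410,190:340,::-1],None,fx=4,fy=4))
cv2.imwrite('pics/t5.png',cv2.resize(ctrl.get_image('top')[210:290,80:210,::-1],None,fx=6,fy=6,interpolation=cv2.INTER_CUBIC))
"
```

```text
(no output)
```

View pics/s5.png

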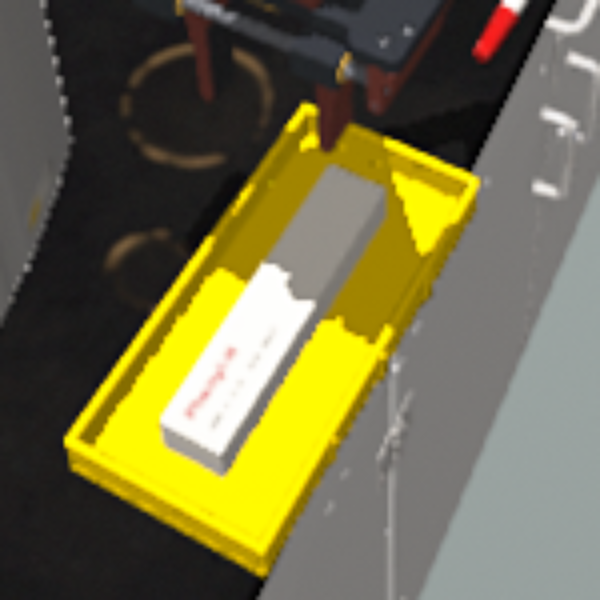

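View pics/t5.png

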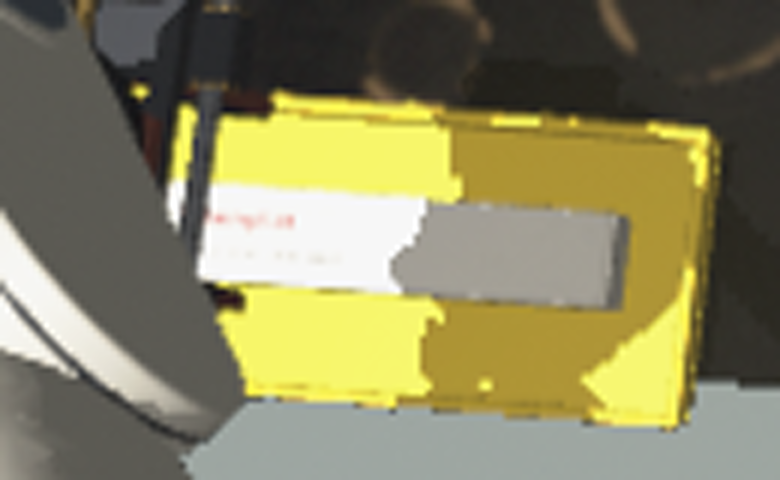

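The carton is flat, centred and released in the tray (scene view: along the tray's long axis, clear of all four walls). Now to the handle.

```bash
python3 -c "
from h import *
plan([(430,120,215),(450,6,195)],-79.8)"
```

```text
at [407.2 369.4 212.3] heading -3.64 tilt [ 0.006  0.005 -1.   ] q [ 0.72  0.32  1.81 -0.    1.01  0.78] F [ 0.6  0.  -0.6]
[[-0.0005, 0.0064, 0.0412, 0.1208], [-0.0005, 0.0113, 0.0402, 0.1208], [-0.0005, 0.0161, 0.0385, 0.1208], [-0.0005, 0.0206, 0.0363, 0.1208], [-0.0005, 0.0249, 0.0335, 0.1208], [-0.0005, 0.0287, 0.0303, 0.1208], [0.0067, 0.0317, 0.0221, 0.1208], [0.0067, 0.0341, 0.0181, 0.1208], [0.0067, 0.036, 0.0138, 0.1208], [0.0, 0.0, 0.0, 0.1208]]
[[0.0, 0.0, 0.0, 0.1208]]
```

arm_command --pt "0 0.006 0.041 0.12" --pt "0 0.011 0.04 0.12" --pt "0 0.016 0.038 0.12" --pt "0 0.021 0.036 0.12" --pt "0 0.025 0.033 0.12" --pt "0 0.029 0.03 0.12" --pt "0.005 0.032 0.022 0.12" --pt "0.005 0.034 0.018 0.12" --pt "0.005 0.03 0.014 0.12" --pt "0 0 0 0.12" --hand 0.0878

```text
t: 12.9
ee_pos: [442.9, 0.7, 196.8]
orientation: [2.098, 0.285, -2.069]
ft_force: [-0.1, 0.6, 0.4]
width: 87.7
```

```bash
python3 -c "
from h import *
plan([(450,6,190)],-79.8)"
```

```text
at [442.9   0.7 196.8] heading -74.83 tilt [ 0.013  0.009 -1.   ] q [-0.03  0.18  2.04  0.01  0.9   1.27] F [-0.1  0.6  0.4]
[[0.0068, -0.0033, -0.0082, 0.0867]]
```

arm_command --pt "0.007 -0.003 -0.008 0.08" --pt "0 0 0 0" --pt "0 0 0 0"

```text
t: 13.2
ee_pos: [448.7, 3.9, 189.4]
orientation: [2.145, 0.198, -2.119]
ft_force: [-1.2, 0.7, -0.1]
width: 87.6
```

```bash
python3 -c "
from h import *
import cv2
plan([(450,6,124)],-79.8)
cv2.imwrite('pics/w6.png',ctrl.get_image('wrist')[:,:,::-1])
a=ctrl.get_image('scene')[:,:,::-1];cv2.imwrite('pics/s6.png',cv2.resize(a[130:270,220:360],None,fx=4.2,fy=4.2,interpolation=cv2.INTER_CUBIC))
"
```

```text
at [448.7   3.9 189.4] heading -79.83 tilt [ 0.011  0.009 -1.   ] q [-0.02  0.2   2.04  0.01  0.89  1.36] F [-1.2  0.7 -0.1]
[[0.0327, -0.0009, -0.0008, -0.0005], [0.0327, -0.0009, -0.0008, 0.0]]
```

View pics/w6.png

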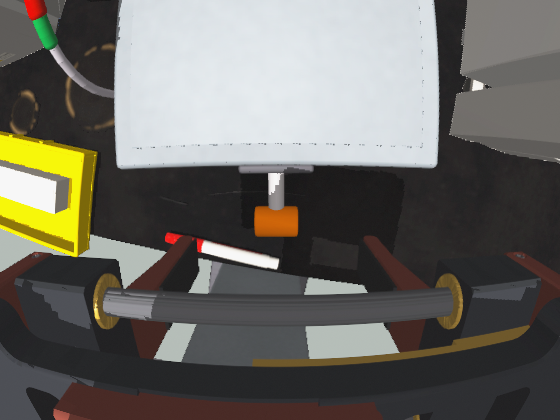

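View pics/s6.png

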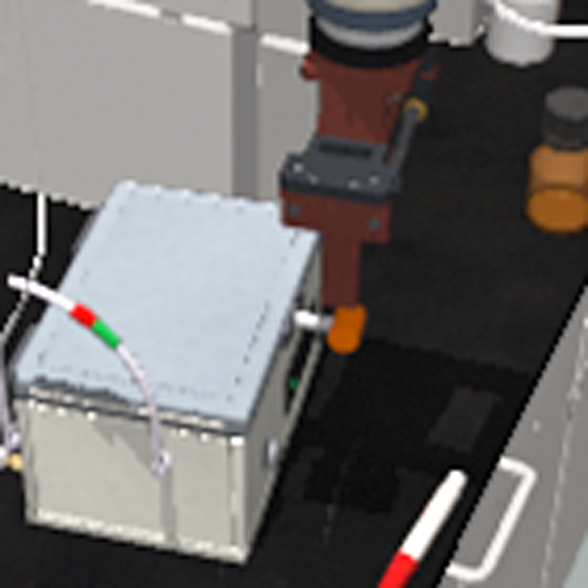

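```bash
python3 -c "
from h import *
print(wray((276.5,221),140))"
```

```text
[453.89728719   5.39549608 140.        ]
```

arm_command --pt "0.02 -0.001 -0.001 0" --pt "0.025 -0.001 -0.001 0" --pt "0.015 0 0 0" --pt "0 0 0 0"

```text
t: 13.7
ee_pos: [452.0, 8.1, 129.8]
orientation: [2.145, 0.206, -2.109]
ft_force: [0.2, -0.3, -0.0]
width: 87.5
```

```bash
python3 -c "
from h import *
plan([(450,6,124)],-79.8)
print(wray((276.5,221),140))"
```

```text
at [452.    8.1 129.8] heading -79.36 tilt [ 0.016  0.009 -1.   ] q [-0.01  0.31  2.08  0.01  0.74  1.36] F [ 0.2 -0.3 -0. ]
[[0.0058, 0.0017, 0.0024, 0.0077]]
[473.51222476  11.89163686 140.        ]
```

arm_command --pt "0.005 0.003 0 0" --pt "0 0 0 0" --pt "0 0 0 0" --pt "0 0 0 0" --pt "0 0 0 0" --hand 0.02

```text
t: 14.2
ee_pos: [454.2, 5.2, 127.1]
orientation: [2.147, 0.208, -2.104]
ft_force: [-0.1, 0.1, -1.0]
width: 51.4
```

arm_command --pt "0 0 0 0" --pt "0 0 0 0" --pt "0 0 0 0" --pt "0 0 0 0" --pt "0 0 0 0"

```text
t: 14.7
ee_pos: [454.3, 6.5, 127.8]
orientation: [2.151, 0.208, -2.105]
ft_force: [-0.1, -1.0, -0.9]
width: 29.3
```

```bash
python3 -c "
from h import *
import cv2
plan([(452,6,124)],-79.8)
cv2.imwrite('pics/w7.png',ctrl.get_image('wrist')[:,:,::-1])
a=ctrl.get_image('scene')[:,:,::-1];cv2.imwrite('pics/s7.png',cv2.resize(a[130:270,220:360],None,fx=4.2,fy=4.2,interpolation=cv2.INTER_CUBIC))
"
```

```text
at [454.3   6.5 127.8] heading -79.32 tilt [ 0.021  0.011 -1.   ] q [-0.02  0.31  2.08  0.02  0.73  1.35] F [-0.1 -1.  -0.9]
[[0.0038, 0.0, 0.0023, 0.0084]]
```

View pics/w7.png

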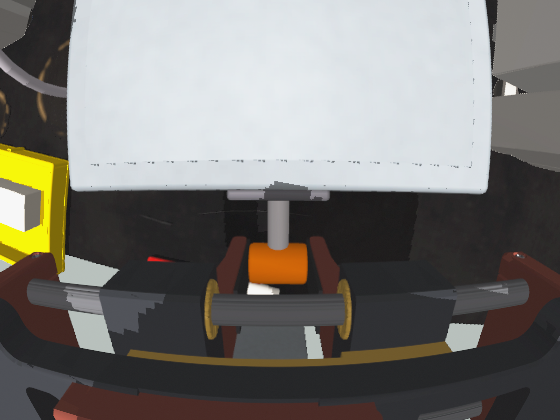

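View pics/s7.png

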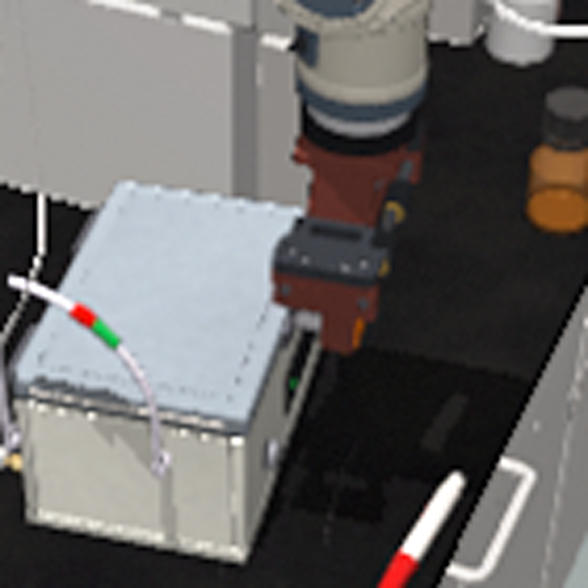

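```bash
cat >> h.py <<'E'
P0=np.array([454.3,6.5,127.8]);XC=np.array([np.cos(np.radians(10.3)),np.sin(np.radians(10.3)),0])
def hq(qs):
    o=ctrl.get_obs();p=np.array(o["ee_pos"]);d=p-P0
    f=203-d@XC;h=10+d[2];q=np.arctan2(h,f)-np.arctan2(10,203)
    R=Ro.from_rotvec(o["orientation"]).as_matrix()
    print("t",o["t"],"q",q.round(3),"r",np.hypot(f,h).round(1),"lat",(d@[-XC[1],XC[0],0]).round(1),"tilt",R[:,0].round(3),"F",o["ft_force"].round(1),"w",round(float(o["width"]),1))
    # local coordinates (xc, lat, z)
    lat=np.array([-XC[1],XC[0],0]);cur=p
    for q2 in qs:
        f2=203*np.cos(q2)-10*np.sin(q2);h2=203*np.sin(q2)+10*np.cos(q2)
        tgt=P0+XC*(203-f2)+np.array([0,0,h2-10]);dd=R.T@(tgt-cur);print(round(q2,3),(dd/1000).round(4).tolist());cur=tgt
E
python3 -c "
from h import *
hq(np.arange(.06,1,.06))"
```

```text
t 14.8 q -0.0 r 203.3 lat -0.0 tilt [ 0.02   0.011 -1.   ] F [-0.5  0.3  0.3] w 29.8
0.06 [-0.0122, -0.0001, -0.0013]
0.12 [-0.012, -0.0001, -0.002]
0.18 [-0.0119, -0.0001, -0.0027]
0.24 [-0.0117, -0.0001, -0.0034]
0.3 [-0.0115, -0.0001, -0.0041]
0.36 [-0.0112, -0.0001, -0.0048]
0.42 [-0.0109, -0.0, -0.0054]
0.48 [-0.0106, -0.0, -0.0061]
0.54 [-0.0102, -0.0, -0.0067]
0.6 [-0.0098, -0.0, -0.0073]
0.66 [-0.0093, -0.0, -0.0079]
0.72 [-0.0088, -0.0, -0.0084]
0.78 [-0.0083, -0.0, -0.0089]
0.84 [-0.0078, 0.0, -0.0094]
0.9 [-0.0072, 0.0, -0.0099]
0.96 [-0.0066, 0.0, -0.0103]
```

arm_command --pt "-0.012 0 -0.001 0" --pt "-0.012 0 -0.002 0" --pt "-0.012 0 -0.003 0"

```text
t: 15.1
ee_pos: [459.4, 7.4, 163.6]
orientation: [2.15, 0.209, -2.107]
ft_force: [3.0, 1.0, -4.6]
width: 29.5
```

```bash
python3 -c "
from h import *
import cv2
hq(np.arange(.18,.6,.06))
a=ctrl.get_image('scene')[:,:,::-1];cv2.imwrite('pics/s8.png',cv2.resize(a[130:270,220:360],None,fx=4.2,fy=4.2,interpolation=cv2.INTER_CUBIC))
"
```

```text
t 15.1 q 0.178 r 203.1 lat 0.0 tilt [ 0.019  0.012 -1.   ] F [ 3.   1.  -4.6] w 29.5
0.18 [-0.0004, 0.0, 0.0001]
0.24 [-0.0117, -0.0001, -0.0034]
0.3 [-0.0115, -0.0001, -0.0041]
0.36 [-0.0112, -0.0001, -0.0047]
0.42 [-0.0109, -0.0001, -0.0054]
0.48 [-0.0106, -0.0001, -0.0061]
0.54 [-0.0102, -0.0, -0.0067]
```

View pics/s8.png

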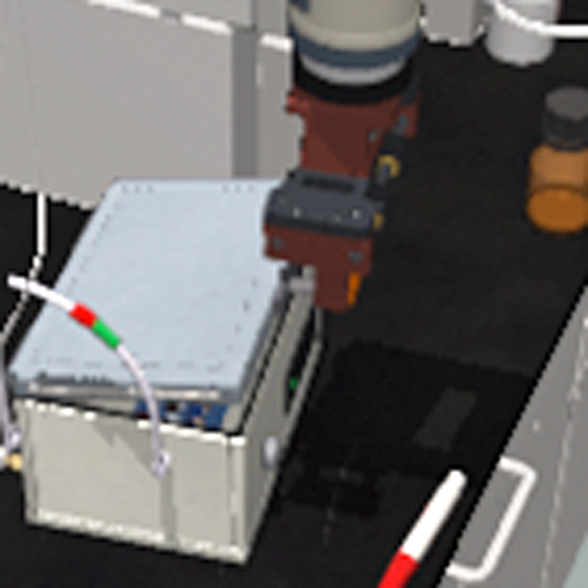

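The hatch rises with the gripper (front edge clear of the box, handle still between the fingers). Continuing along the arc.

arm_command --pt "-0.012 0 -0.003 0" --pt "-0.012 0 -0.004 0" --pt "-0.011 0 -0.005 0" --pt "-0.011 0 -0.005 0" --pt "-0.011 0 -0.006 0"

```text
t: 15.65
ee_pos: [483.0, 11.7, 224.4]
orientation: [2.154, 0.209, -2.104]
ft_force: [6.7, 2.0, -7.3]
width: 29.5
```

```bash
python3 -c "
from h import *
hq(np.arange(.54,1,.06))
"
```

```text
t 15.65 q 0.501 r 203.9 lat 0.0 tilt [ 0.022  0.013 -1.   ] F [ 6.7  2.  -7.3] w 29.5
0.54 [-0.0062, -0.0, -0.005]
0.6 [-0.0098, -0.0, -0.0073]
0.66 [-0.0093, -0.0, -0.0079]
0.72 [-0.0088, -0.0, -0.0084]
0.78 [-0.0083, -0.0, -0.0089]
0.84 [-0.0077, -0.0, -0.0094]
0.9 [-0.0072, -0.0, -0.0099]
0.96 [-0.0066, -0.0, -0.0103]
```

arm_command --pt "-0.009 0 -0.007 0" --pt "-0.009 0 -0.008 0" --pt "-0.009 0 -0.008 0" --pt "-0.008 0 -0.009 0"

```text
t: 16.05
ee_pos: [513.9, 17.4, 262.5]
orientation: [2.149, 0.209, -2.109]
ft_force: [-0.5, 0.9, -2.4]
width: 29.8
```

```bash
python3 -c "
from h import *
import cv2
hq(np.arange(.8,1,.04))
a=ctrl.get_image('scene')[:,:,::-1];cv2.imwrite('pics/s9.png',cv2.resize(a[130:270,220:360],None,fx=4.2,fy=4.2,interpolation=cv2.INTER_CUBIC))
"
```

```text
t 16.05 q 0.744 r 203.0 lat 0.1 tilt [ 0.017  0.012 -1.   ] F [-0.5  0.9 -2.4] w 29.8
0.8 [-0.0077, 0.0, -0.0083]
0.84 [-0.0051, -0.0, -0.0063]
0.88 [-0.0049, -0.0, -0.0065]
0.92 [-0.0046, -0.0, -0.0067]
0.96 [-0.0043, -0.0, -0.0069]
```

View pics/s9.png

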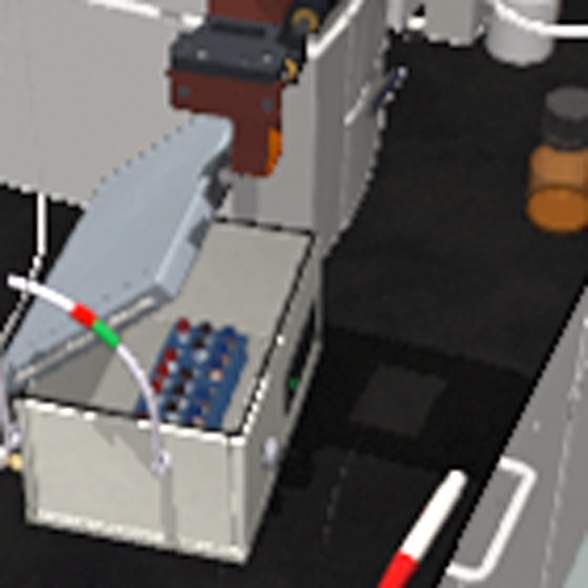

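arm_command --pt "-0.007 0 -0.008 0" --pt "-0.005 0 -0.006 0" --pt "-0.005 0 -0.007 0" --pt "-0.004 0 -0.007 0" --pt "-0.004 0 -0.007 0"

```text
t: 16.6
ee_pos: [551.8, 24.3, 291.4]
orientation: [2.15, 0.21, -2.109]
ft_force: [-0.6, 1.6, -2.9]
width: 29.8
```

```bash
python3 -c "
from h import *
import cv2
hq([.965])
a=ctrl.get_image('scene')[:,:,::-1];cv2.imwrite('pics/s10.png',cv2.resize(a[130:240,200:310],None,fx=5.4,fy=5.4,interpolation=cv2.INTER_CUBIC))
"
```

```text
t 16.6 q 0.982 r 202.3 lat 0.1 tilt [ 0.018  0.013 -1.   ] F [-0.6  1.6 -2.9] w 29.8
0.965 [0.0009, 0.0001, 0.0035]
```

View pics/s10.png

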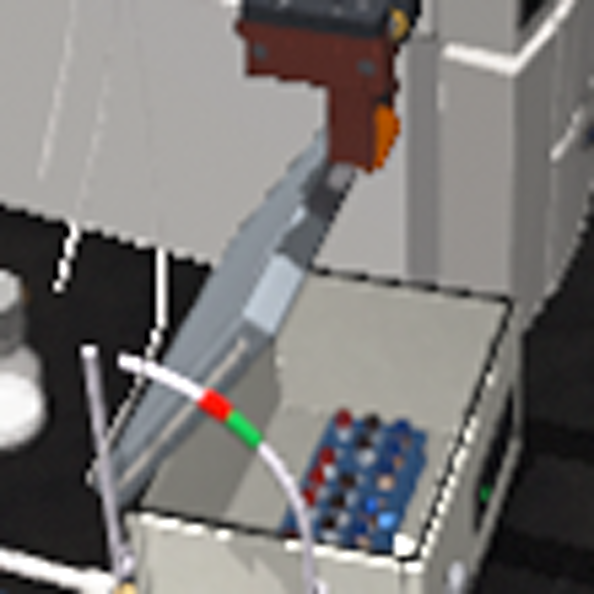

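```bash
cat >> h.py <<'E'
H=np.array([570,26.9,125])+81.5*XC
LAT=np.array([-XC[1],XC[0],0])
def edge(px,off=116,n="scene"):
    c=ctrl.get_calibration(n);R=np.array(c["R"]);t=np.array(c["t"])
    d=R.T@np.array([(px[0]-c["cx"])/c["fx"],(px[1]-c["cy"])/c["fy"],1]);o=-R.T@t
    s=(off-(o-H)@LAT)/(d@LAT);X=o+s*d-H;return np.array([-(X@XC),X[2]])
E
python3 -c "
from h import *
T=lambda x,y:(200+x/5.4,130+y/5.4)
a=edge(T(118,482));b=edge(T(240,345));print(a,b,np.arctan2(*(b-a)[::-1]))
for p in [(205,395),(228,415),(258,442)]:
  e=edge(T(*p),off=125);print(p,e,np.hypot(*e),np.arctan2(e[1],e[0]))
hq([.97])
"
```

```text
[-0.42449744 19.37438033] [ 72.08951873 123.64503082] 0.9631370995990284
(205, 395) [55.64079682 96.59725339] 111.47613033237828 1.0482047908665586
(228, 415) [66.56760796 86.28203232] 108.97630719805723 0.9136692018157716
(258, 442) [80.93129903 72.09132562] 108.38373674809648 0.7276932371028721
t 16.65 q 0.991 r 202.3 lat 0.1 tilt [ 0.021  0.013 -1.   ] F [0.7 1.5 2. ] w 29.8
0.97 [0.0013, 0.0001, 0.0042]
```

arm_command --pt "0.0005 0 0.001 0" --pt "0 0 0.001 0"

```text
t: 16.85
ee_pos: [552.2, 24.4, 291.7]
orientation: [2.154, 0.21, -2.104]
ft_force: [4.6, 1.7, -7.4]
width: 29.6
```

```bash
python3 -c "
from h import *
hq([.94,.9,.86,.82,.79])
"
```

```text
t 16.85 q 0.985 r 202.3 lat 0.1 tilt [ 0.022  0.013 -1.   ] F [ 4.6  1.7 -7.4] w 29.6
0.94 [0.0038, 0.0001, 0.0083]
0.9 [0.0044, 0.0, 0.0068]
0.86 [0.0047, 0.0, 0.0066]
0.82 [0.005, 0.0, 0.0064]
0.79 [0.0039, 0.0, 0.0047]
```

arm_command --pt "0.004 0 0.008 0" --pt "0.004 0 0.007 0" --pt "0.005 0 0.007 0" --pt "0.005 0 0.006 0"

```text
t: 17.25
ee_pos: [524.8, 19.4, 272.6]
orientation: [2.159, 0.21, -2.099]
ft_force: [-0.3, 1.7, 2.1]
width: 29.4
```

```bash
python3 -c "
from h import *
hq([.8])
"
```

```text
t 17.25 q 0.818 r 203.1 lat 0.1 tilt [ 0.027  0.014 -1.   ] F [-0.3  1.7  2.1] w 29.4
0.8 [0.0022, 0.0001, 0.0029]
```

arm_command --pt "0.002 0 0.003 0" --pt "0 0 0 0" --pt "0 0 0 0" --pt "0 0 0 0" --pt "0 0 0 0"

```text
t: 17.75
ee_pos: [520.9, 18.7, 269.6]
orientation: [2.16, 0.21, -2.099]
ft_force: [1.4, 2.3, -1.1]
width: 29.6
```

```bash
python3 -c "
from h import *
import cv2
hq([.79])
a=ctrl.get_image('scene')[:,:,::-1];cv2.imwrite('pics/s11.png',a)
cv2.imwrite('pics/s11c.png',cv2.resize(a[130:240,200:310],None,fx=5.4,fy=5.4,interpolation=cv2.INTER_CUBIC))
hq([.79]); print(ctrl.get_obs()['qvel'].round(3))
"
```

```text
t 17.75 q 0.794 r 203.3 lat 0.1 tilt [ 0.028  0.014 -1.   ] F [ 1.4  2.3 -1.1] w 29.6
0.79 [0.0006, 0.0001, 0.0005]
t 17.8 q 0.794 r 203.3 lat 0.1 tilt [ 0.028  0.014 -1.   ] F [ 1.3  2.6 -1.9] w 29.7
0.79 [0.0006, 0.0001, 0.0006]
[-0.001 -0.001  0.001 -0.     0.001 -0.   ]
```

View pics/s11c.png

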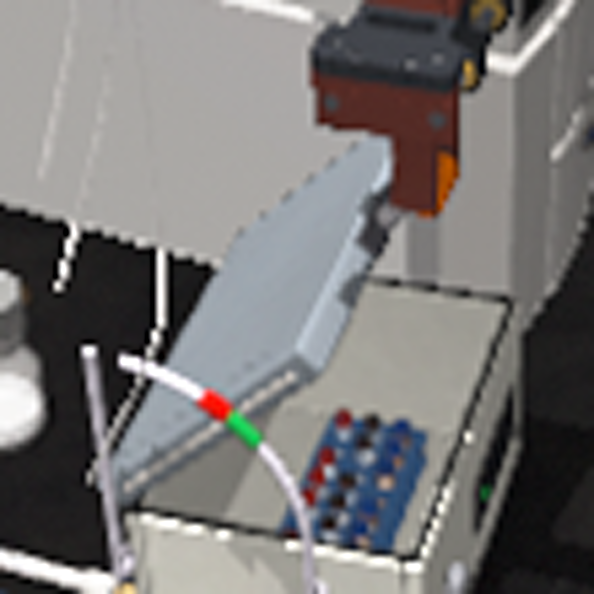

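View pics/s11.png

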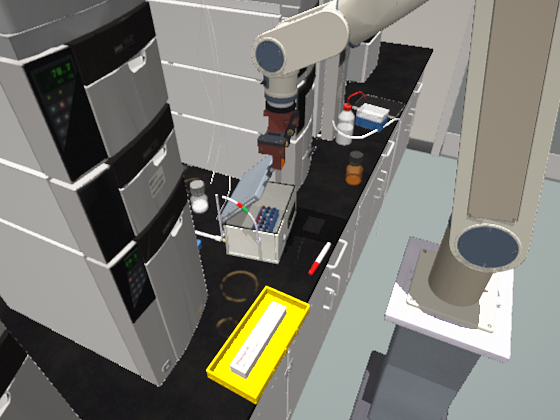

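```bash
python3 -c "
from h import *
T=lambda x,y:(200+x/5.4,130+y/5.4)
a=edge(T(130,487));b=edge(T(298,372));print(np.arctan2(*(b-a)[::-1]))
hq([.79])
ctrl.close_job()
"
```

```text
0.7911065134955152
t 17.8 q 0.794 r 203.3 lat 0.1 tilt [ 0.028  0.014 -1.   ] F [ 1.3  2.6 -1.9] w 29.7
0.79 [0.0006, 0.0001, 0.0006]
the job is handed in; nothing more can be done
```

The carton is in the yellow tray, and I handed the job in at 17.8 s with the gripper still holding the hatch in the green mark. `close_job` gives no verdict, so the results below are from my own last checks.

- **Carton:** it lies flat, released and near the middle of the tray, clear of the walls in both camera views. I put it there while the hatch was still shut.
- **Hatch raised:** I lifted it by the orange handle to about 0.98 rad worked out from the arm's position. The pointer line in the picture gave 0.96. Both are past 0.94 and well short of the open stop.
- **Hatch held:** I brought it back to 0.794 rad from the arm's position, and the pointer line gave 0.791. The arm joints were moving at 0.001 rad/s or less, with the fingers closed on the handle at 29.7 mm and about 3 N at the wrist.
- **Bottle and marker:** neither looked moved in the last scene picture.

**Disagreement:** the fingertips appeared about 6 mm ahead of the reported tool point, not the stated 25 mm. My first two tries to grip the carton therefore missed it; the first was also lifted away before the fingers had finished closing. The carton did not move, and the third grip, 19 mm lower, held.

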